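# Shim the rocking trimming stand

## Robot

A 6-joint arm with a two-finger parallel gripper is mounted at the origin on the work surface. World frame = base frame: x ahead of the robot, y to its left, z up, the work surface at z = 0. Lengths are in m, angles in rad, forces in N, time in s.
With the tool pointing down it reaches from about 0.35 to 0.85 m from the base axis. Payload 8.1 kg.
Tool frame: the origin (TCP) lies between the finger pads; the fingertips stand arm.tcp_to_tips ahead of it and the grasp point (between the pads) lies 3 mm ahead of it (arm.tcp_to_tips is the distance from the TCP to the fingertips, in m); z points along the fingers, y is the line along which they close (so a half turn about z gives the same grasp; the last joint's range is limited). The gripper opens to 93 mm and grips with 3 to 60 N. Pads are 15 mm wide; open, the fingers measure 128 mm over their backs; the gripper's body (75 mm by 188 mm) begins 65 mm behind the grasp point.
Start: joints at [1.094, 0.13, 1.488, -0, 1.523, -0.085], TCP at [0.229, 0.555, 0.241] pointing down, gripper open.
Joint ranges: [-2.96, 2.96], [-0.89, 2.26], [0.02, 2.5], [-1.34, 4.48], [0, 2.73], [-2.66, 2.66]. Speed limits (rad/s): [2.39, 2.39, 2.79, 3.14, 3.14, 3.14].

## Interface

Orientations are given as a unit quaternion [w, x, y, z].
In Python, from bench import arm gives the robot as it stands.
- The arm moves only by the shell command python3 -m handwheel 'ROWS' [OPENING] [FORCE]. ROWS is JSON, a list of rows, each an object with "linear": the shift along the tool's x, y, z in mm, a list of three; "yaw": the turn about the tool's z in rad. A call has 1 to 12 rows; each row shifts and turns the commanded pose from where the row before left it, along the tool's axes as they then stand; what a row does not reach is not made up. A row lasts 1/12 s, in which the tool goes at most 41.7 mm and 7.16 degrees, less where a joint would pass 70% of its speed; a pose out of reach is approached as far as the arm can. A call is refused whole if a number of a shift passes 41.7 or a number of a turn 0.125, either way. A call with a gripper value outside its range is refused whole. OPENING is the finger opening in mm, from 0 to 93, set as the call begins (- or left out, the last holds). The fingers move at their own pace and stop on an object; FORCE is the grip in N (left out, the last holds). Time passes only in rows, so rows that do not move let the fingers close. It gives the time, the measured TCP pose, the force, the opening and the grip force at its end, in the units of the state.
- arm.get_obs(): the state, without advancing time (a new reading comes with each control period).
- arm.capture(name): name is "scene" or "top" or "wrist"; returns a dict with "color" (480x640x3 uint8, blue, green, red), "K" (3x3 intrinsics, pixels), "rvec" (rotation vector, rad) and "tvec" (3), from world to camera coordinates, as OpenCV has them. Camera axes: x right, y down, z forward; pixel columns grow to the right and rows downward; lengths in m; the calibration is good to about 2 mm. The wrist camera is an equidistant fisheye: a pixel r from the principal point sees the ray r / f radians off the axis. A picture is of the moment at which its call begins. There is no depth.
- arm.close_job(): hands the job in; it is judged then, once.
Trained networks look in the newest picture that a camera, given by its name, has taken for a name from the list of things; names that differ only in an ending like _2 or _b are one class to them, and where a whole thing is asked for, a point or a joint stands for the part that bears it (a point fixed in the world has none). Each returns a list of dicts, best first, with "score" (0 to 1); they miss things now and then, are a little off and sometimes report something else, mostly with a low value. They report only what shows in the picture. A call takes as long as a camera call. They do not tell look-alikes from the thing itself.
- arm.look_for(camera, query): "extent" ([left, top, width, height] in pixels, round what is visible of it).
- arm.trace(camera, query): "mask" (480x640 bool, what is visible of it) and "extent" ([left, top, width, height] in pixels, round what is visible of it).
The state is a dict: "time": time; "joint_pos": joint angles; "qd": joint speeds; "tau": joint torques, N m; "tcp_pos": TCP position; "tool_rot": TCP orientation; "force": force on the tool from outside, world axes, zero at the start; "moment": the same for the moment, N m; "gripper_width": finger opening in m; "finger_force": force on a finger pad.
Only numpy, scipy, OpenCV 4.12 (cv2) and the standard library are available. Lean on these libraries where they do the work, as an engineer would, in place of code of your own. Each camera call takes 0.05 s, during which the arm holds its last target. There are 200 camera calls.

## Task

The low wooden trimming stand rocks because the foot of its corner nearest you is too short. Take slats from the rack, lay them flat and slide them under that foot one by one, one on top of the other, two in all, so that the stand no longer rocks; leave the third slat in its slot. Then press down firmly with the fingers on the board's corner above that foot to show that it stays put, and let go; do not shift the stand or disturb the jar, the sharpening stone and the bundle of white tubes.

Things in the scene. Friction and masses are not known exactly. Their poses are not given: they have to be found in the camera images.
- stand: loose low stand, 0.95 kg: square board 200 x 200 x 16 mm, top 62 mm above the table, on four round legs 26 mm thick. Origin on the table under its centre. Legs at (-113, 0), (113, 0), (0, 113), (0, -113) mm; the board's corners point the same ways, 141 mm out. The leg at -x, towards the robot, is 18 mm too short. A dark iron cutter sits at +x, up to 110 mm above the table
- stand_foot (a point): lowest point of the short leg, 18 mm above the table when the stand is level; the round end has a 13 mm radius. Axes as the stand. The cutter keeps the stand on its other three legs, so the gap stays open until the short corner is pressed with 2 to 3 N and the stand rocks about the line of its side feet
- stand_corner (a point): point on the board's top face above the short leg (110 mm from the stand's centre): press here. Axes as the stand
- rack: fixed dark wooden rack 60 x 134 x 18 mm, origin under its centre. Three slots 9 mm wide run along its x at y = -44, 0 and 44 mm; slot floors 6 mm above the table, walls up to 18 mm. The slats stand in them with their tops 38 mm above the table and stick out 30 mm at both ends
- shim_a_mid (a point): loose flat wooden slat, 120 x 32 x 8 mm, 20 g, one of three alike, standing at the start on its long edge in a slot of the rack. This point is its centre; x runs along the length, y through the 8 mm thickness, z across the 32 mm width (y is vertical, up or down, once it lies flat). Stood on edge on the table and pushed near its top, it topples flat
- shim_b_mid (a point): loose flat wooden slat, 120 x 32 x 8 mm, 20 g, one of three alike, standing at the start on its long edge in a slot of the rack. This point is its centre; x runs along the length, y through the 8 mm thickness, z across the 32 mm width (y is vertical, up or down, once it lies flat). Stood on edge on the table and pushed near its top, it topples flat
- shim_c_mid (a point): loose flat wooden slat, 120 x 32 x 8 mm, 20 g, one of three alike, standing at the start on its long edge in a slot of the rack. This point is its centre; x runs along the length, y through the 8 mm thickness, z across the 32 mm width (y is vertical, up or down, once it lies flat). Stood on edge on the table and pushed near its top, it topples flat
- tray: fixed round dark lacquered tray with green cheroots, 170 mm across, 30 mm high, origin under its centre. It and the rack stand on opposite sides, left and right, either way round
- jar_mid (a point): loose glass paste jar with a metal lid, 52 mm across, 70 mm high, beside the short corner; this point is its centre. Leave it alone
- stone_mid (a point): loose reddish sharpening stone 95 x 34 x 26 mm lying along its x, on the other side of the short corner; this point is its centre. Leave it alone
- bundle_mid (a point): loose bundle of white tubes 110 x 46 x 32 mm lying along its x, left of the stand; this point is its centre. Leave it alone
Mind the look-alikes: they are no part of the job. Leave any black or purple look-alike of the part that bears shim_b_mid alone. What is shaped like the part that bears shim_c_mid but black is not meant.

How it is judged:
On the way, in this order (a step that is already met when the one before it is completed fails the run):
1. one slat lies flat under the short foot (((x of stand_foot in the frame of shim_a_mid between -0.053 and 0.053 m and z of stand_foot in the frame of shim_a_mid between -0.0135 and 0.0135 m and y of stand_foot in the frame of shim_a_mid between -0.025 and 0.025 m and angle between the y axis of shim_a_mid and the z axis of stand, either way round below 0.2 rad) or (x of stand_foot in the frame of shim_b_mid between -0.053 and 0.053 m and z of stand_foot in the frame of shim_b_mid between -0.0135 and 0.0135 m and y of stand_foot in the frame of shim_b_mid between -0.025 and 0.025 m and angle between the y axis of shim_b_mid and the z axis of stand, either way round below 0.2 rad) or (x of stand_foot in the frame of shim_c_mid between -0.053 and 0.053 m and z of stand_foot in the frame of shim_c_mid between -0.0135 and 0.0135 m and y of stand_foot in the frame of shim_c_mid between -0.025 and 0.025 m and angle between the y axis of shim_c_mid and the z axis of stand, either way round below 0.2 rad))), for 0.2 s.
2. two slats lie flat under the short foot, one on the other ((((x of stand_foot in the frame of shim_a_mid between -0.053 and 0.053 m and z of stand_foot in the frame of shim_a_mid between -0.0135 and 0.0135 m and y of stand_foot in the frame of shim_a_mid between -0.025 and 0.025 m and angle between the y axis of shim_a_mid and the z axis of stand, either way round below 0.2 rad) and (x of stand_foot in the frame of shim_b_mid between -0.053 and 0.053 m and z of stand_foot in the frame of shim_b_mid between -0.0135 and 0.0135 m and y of stand_foot in the frame of shim_b_mid between -0.025 and 0.025 m and angle between the y axis of shim_b_mid and the z axis of stand, either way round below 0.2 rad)) or ((x of stand_foot in the frame of shim_a_mid between -0.053 and 0.053 m and z of stand_foot in the frame of shim_a_mid between -0.0135 and 0.0135 m and y of stand_foot in the frame of shim_a_mid between -0.025 and 0.025 m and angle between the y axis of shim_a_mid and the z axis of stand, either way round below 0.2 rad) and (x of stand_foot in the frame of shim_c_mid between -0.053 and 0.053 m and z of stand_foot in the frame of shim_c_mid between -0.0135 and 0.0135 m and y of stand_foot in the frame of shim_c_mid between -0.025 and 0.025 m and angle between the y axis of shim_c_mid and the z axis of stand, either way round below 0.2 rad)) or ((x of stand_foot in the frame of shim_b_mid between -0.053 and 0.053 m and z of stand_foot in the frame of shim_b_mid between -0.0135 and 0.0135 m and y of stand_foot in the frame of shim_b_mid between -0.025 and 0.025 m and angle between the y axis of shim_b_mid and the z axis of stand, either way round below 0.2 rad) and (x of stand_foot in the frame of shim_c_mid between -0.053 and 0.053 m and z of stand_foot in the frame of shim_c_mid between -0.0135 and 0.0135 m and y of stand_foot in the frame of shim_c_mid between -0.025 and 0.025 m and angle between the y axis of shim_c_mid and the z axis of stand, either way round below 0.2 rad)))), for 0.2 s.
3. the fingers press on the board above the short foot with more than 6 N and the stand stays level within 0.045 rad ((((x of stand_foot in the frame of shim_a_mid between -0.053 and 0.053 m and z of stand_foot in the frame of shim_a_mid between -0.0135 and 0.0135 m and y of stand_foot in the frame of shim_a_mid between -0.025 and 0.025 m and angle between the y axis of shim_a_mid and the z axis of stand, either way round below 0.2 rad) and (x of stand_foot in the frame of shim_b_mid between -0.053 and 0.053 m and z of stand_foot in the frame of shim_b_mid between -0.0135 and 0.0135 m and y of stand_foot in the frame of shim_b_mid between -0.025 and 0.025 m and angle between the y axis of shim_b_mid and the z axis of stand, either way round below 0.2 rad)) or ((x of stand_foot in the frame of shim_a_mid between -0.053 and 0.053 m and z of stand_foot in the frame of shim_a_mid between -0.0135 and 0.0135 m and y of stand_foot in the frame of shim_a_mid between -0.025 and 0.025 m and angle between the y axis of shim_a_mid and the z axis of stand, either way round below 0.2 rad) and (x of stand_foot in the frame of shim_c_mid between -0.053 and 0.053 m and z of stand_foot in the frame of shim_c_mid between -0.0135 and 0.0135 m and y of stand_foot in the frame of shim_c_mid between -0.025 and 0.025 m and angle between the y axis of shim_c_mid and the z axis of stand, either way round below 0.2 rad)) or ((x of stand_foot in the frame of shim_b_mid between -0.053 and 0.053 m and z of stand_foot in the frame of shim_b_mid between -0.0135 and 0.0135 m and y of stand_foot in the frame of shim_b_mid between -0.025 and 0.025 m and angle between the y axis of shim_b_mid and the z axis of stand, either way round below 0.2 rad) and (x of stand_foot in the frame of shim_c_mid between -0.053 and 0.053 m and z of stand_foot in the frame of shim_c_mid between -0.0135 and 0.0135 m and y of stand_foot in the frame of shim_c_mid between -0.025 and 0.025 m and angle between the y axis of shim_c_mid and the z axis of stand, either way round below 0.2 rad))) and contact force between the fingers and stand above 6 N and horizontal distance between the grasp point and stand_corner below 0.05 m and angle between stand's own z axis and vertical below 0.045 rad), for 0.3 s.
At the end, for the whole second after the job is handed in: two slats lie flat (within 0.2 rad), one on the other, with the short foot over them, at least 7 mm from their ends and 2.5 mm from their sides; the third is within 20 mm of where it began in the rack; the stand is at rest, level within 0.03 rad and within 30 mm of its first place ((((x of stand_foot in the frame of shim_a_mid between -0.053 and 0.053 m and z of stand_foot in the frame of shim_a_mid between -0.0135 and 0.0135 m and y of stand_foot in the frame of shim_a_mid between -0.025 and 0.025 m and angle between the y axis of shim_a_mid and the z axis of stand, either way round below 0.2 rad) and (x of stand_foot in the frame of shim_b_mid between -0.053 and 0.053 m and z of stand_foot in the frame of shim_b_mid between -0.0135 and 0.0135 m and y of stand_foot in the frame of shim_b_mid between -0.025 and 0.025 m and angle between the y axis of shim_b_mid and the z axis of stand, either way round below 0.2 rad) and distance of shim_c_mid from where it was at the start of the episode below 0.02 m) or ((x of stand_foot in the frame of shim_a_mid between -0.053 and 0.053 m and z of stand_foot in the frame of shim_a_mid between -0.0135 and 0.0135 m and y of stand_foot in the frame of shim_a_mid between -0.025 and 0.025 m and angle between the y axis of shim_a_mid and the z axis of stand, either way round below 0.2 rad) and (x of stand_foot in the frame of shim_c_mid between -0.053 and 0.053 m and z of stand_foot in the frame of shim_c_mid between -0.0135 and 0.0135 m and y of stand_foot in the frame of shim_c_mid between -0.025 and 0.025 m and angle between the y axis of shim_c_mid and the z axis of stand, either way round below 0.2 rad) and distance of shim_b_mid from where it was at the start of the episode below 0.02 m) or ((x of stand_foot in the frame of shim_b_mid between -0.053 and 0.053 m and z of stand_foot in the frame of shim_b_mid between -0.0135 and 0.0135 m and y of stand_foot in the frame of shim_b_mid between -0.025 and 0.025 m and angle between the y axis of shim_b_mid and the z axis of stand, either way round below 0.2 rad) and (x of stand_foot in the frame of shim_c_mid between -0.053 and 0.053 m and z of stand_foot in the frame of shim_c_mid between -0.0135 and 0.0135 m and y of stand_foot in the frame of shim_c_mid between -0.025 and 0.025 m and angle between the y axis of shim_c_mid and the z axis of stand, either way round below 0.2 rad) and distance of shim_a_mid from where it was at the start of the episode below 0.02 m)) and angle between stand's own z axis and vertical below 0.03 rad and linear speed of stand below 0.02 m/s and angular speed of stand below 0.1 rad/s and distance of stand from where it was at the start of the episode below 0.03 m); the robot touches nothing.
It fails at once if the stand is shifted by more than 30 mm (distance of stand from where it was at the start of the episode above 0.03 m).
It fails at once if the jar is moved by more than 25 mm or tipped (distance of jar_mid from where it was at the start of the episode above 0.025 m or angle between jar_mid's own z axis and vertical above 0.4 rad).
It fails at once if the sharpening stone is moved by more than 25 mm or tipped (distance of stone_mid from where it was at the start of the episode above 0.025 m or angle between stone_mid's own z axis and vertical above 0.4 rad).
It fails at once if the bundle is moved by more than 25 mm or tipped (distance of bundle_mid from where it was at the start of the episode above 0.025 m or angle between bundle_mid's own z axis and vertical above 0.4 rad).
It also fails if it takes over 72 s, if anything falls off the work surface, if the arm or the gripper's body presses on something with over 40 N, if the wrist force passes 120 N, or if a joint passes its speed limit or range.

## Working session

There is one attempt and no reset: what is moved stays moved. The work goes in short steps, Python scripts to look and compute and a shell command to move; the robot and the scene stay as the last step left them, time stands still between calls to the robot, and variables do not carry over. Pictures are saved under pics/ and viewed, at most 10 in all, crops included, and the job is handed in when it is done.

```bash
mkdir -p pics; ls
cat > h.py <<'E'
import numpy as np, cv2
from bench import arm
def ray(c,uv):
    R=cv2.Rodrigues(np.array(c["rvec"],float))[0];t=np.array(c["tvec"],float).ravel();K=np.array(c["K"])
    d=np.array([(uv[0]-K[0,2])/K[0,0],(uv[1]-K[1,2])/K[1,1],1.])
    return -R.T@t, R.T@d
def onz(c,uv,z):
    o,d=ray(c,uv);return o+d*(z-o[2])/d[2]
def proj(c,P):
    return cv2.projectPoints(np.array(P,float).reshape(-1,3),np.array(c["rvec"],float),np.array(c["tvec"],float),np.array(c["K"]),None)[0].reshape(-1,2)
E
python3 - <<'E'
from h import *
o=arm.get_obs();print(o["time"],o["tcp_pos"],o["tool_rot"],o["force"],arm.tcp_to_tips)
for n in("top","scene"):
    c=arm.capture(n);cv2.imwrite(f"pics/{n}0.png",c["color"]);print(n,ray(c,(320,240)))
    for q in("stand","rack","tray","shim_a_mid","jar_mid","stone_mid","bundle_mid"):
        print(q,[(d["extent"],round(d["score"],2),onz(c,(d["extent"][0]+d["extent"][2]/2,d["extent"][1]+d["extent"][3]/2),0.02).round(3)) for d in arm.look_for(n,q)][:5])
E
```

```text
pics
0.0 [0.22884095 0.55408368 0.23961615] [-2.62055287e-04  1.94655189e-01  9.80871313e-01 -8.69883477e-04] [ 0.59788092  0.50943844 -0.12552413] 0.022
top (array([0.40349088, 0.03178113, 1.2271442 ]), array([ 0.08594831, -0.01602075, -0.99623432]))
stand [([239.2, 78.5, 138.3, 133.8], 0.75, array([0.702, 0.037, 0.02 ])), ([167.7, 105.0, 25.0, 59.4], 0.62, array([0.723, 0.299, 0.02 ]))]
rack [([128.2, 247.8, 68.9, 32.1], 0.91, array([0.459, 0.327, 0.02 ]))]
tray [([433.0, 213.8, 84.4, 85.0], 0.84, array([ 0.475, -0.303,  0.02 ]))]
shim_a_mid [([177.3, 231.4, 12.5, 62.9], 0.84, array([0.461, 0.286, 0.02 ]))]
jar_mid [([358.3, 177.0, 26.8, 31.0], 0.72, array([ 0.605, -0.093,  0.02 ])), ([252.8, 179.3, 27.8, 53.3], 0.36, array([0.577, 0.121, 0.02 ]))]
stone_mid [([253.5, 182.5, 26.9, 49.5], 0.71, array([0.574, 0.12 , 0.02 ]))]
bundle_mid [([168.4, 105.1, 25.2, 55.1], 0.63, array([0.727, 0.297, 0.02 ]))]
scene (array([1.26686125, 0.27825426, 0.89952068]), array([-0.67598233, -0.21213606, -0.7058554 ]))
stand [([212.5, 270.2, 144.1, 125.5], 0.76, array([0.687, 0.027, 0.02 ])), ([233.0, 260.2, 28.1, 41.7], 0.39, array([ 0.588, -0.094,  0.02 ]))]
rack [([426.1, 267.1, 68.0, 40.3], 0.84, array([0.466, 0.332, 0.02 ]))]
tray [([148.4, 200.1, 75.8, 58.2], 0.7, array([ 0.487, -0.287,  0.02 ]))]
shim_a_mid [([433.1, 254.3, 12.8, 47.0], 0.46, array([0.453, 0.287, 0.02 ]))]
jar_mid [([236.6, 260.0, 24.4, 39.8], 0.58, array([ 0.584, -0.091,  0.02 ]))]
stone_mid [([338.2, 283.5, 16.7, 46.4], 0.89, array([0.588, 0.123, 0.02 ])), ([213.2, 267.0, 148.0, 131.5], 0.55, array([0.685, 0.031, 0.02 ])), ([232.9, 260.1, 26.4, 39.7], 0.28, array([ 0.586, -0.097,  0.02 ]))]
bundle_mid [([406.4, 358.7, 29.0, 66.8], 0.75, array([0.731, 0.3  , 0.02 ])), ([337.2, 281.7, 18.9, 47.2], 0.38, array([0.585, 0.122, 0.02 ]))]
```

Run:
```python
import cv2
a=cv2.imread("pics/top0.png")[60:320,100:400];b=cv2.resize(a,None,fx=2.3,fy=2.3,interpolation=cv2.INTER_CUBIC);print(b.shape);cv2.imwrite("pics/v1.png",b)
```

```text
(598, 690, 3)
```

View pics/v1.png

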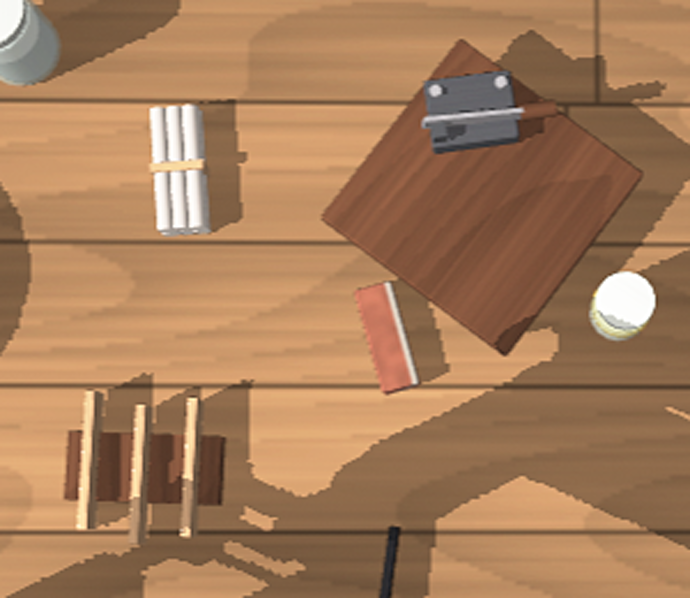

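The crop shows the stand with its near corner at full-frame pixel (319,214), and the stone and jar on either side of it. The rack is at the left with three pale slats. A black look-alike lies at about (270,303).

Run:
```python
from h import *
c=arm.capture("top"); im=c["color"]
f=lambda u,v:(100+u/2.3,60+v/2.3)
for n,u,v in(("near",503,355),("far",462,40),("left",323,217),("right",642,173)): print(n,onz(c,f(u,v),.062).round(4))
for n,p,q in(("L",(90,390),(86,528)),("M",(141,405),(138,543)),("R",(192,397),(188,536))):
    a=onz(c,f(*p),.038);b=onz(c,f(*q),.038);print(n,a.round(4),b.round(4),((a+b)/2).round(4),np.arctan2(*(a-b)[[1,0]]).round(3))
for d in arm.trace("top","stand")[:1]:
    k=np.argwhere(d["mask"])[:,::-1].astype(np.float32)
    print("hull",[onz(c,p,.062).round(3)[:2] for p in cv2.approxPolyDP(cv2.convexHull(k),6,True).reshape(-1,2)])
for d in arm.trace("top","rack")[:1]:
    k=np.argwhere(d["mask"])[:,::-1].astype(np.float32);r=cv2.minAreaRect(k);print("rack",[onz(c,p,.018).round(3)[:2] for p in cv2.boxPoints(r)],onz(c,r[0],.018))
print("black",onz(c,f(393,528),.03))
hsv=cv2.cvtColor(im,cv2.COLOR_BGR2HSV)
dark=(hsv[...,2]<50);dark[:280]=0;dark[400:]=0;dark[:,:240]=0;dark[:,300:]=0
k=np.argwhere(dark)[:,::-1];print(k.min(0),k.max(0)) if len(k) else 0
print("blackbot",onz(c,k[k[:,1].argmax()],.03))
for n,z in(("jar_mid",.07),("stone_mid",.026)):
    d=arm.trace("top",n)[0];k=np.argwhere(d["mask"])[:,::-1].astype(np.float32);print(n,[onz(c,p,z).round(3)[:2] for p in cv2.boxPoints(cv2.minAreaRect(k))])
w=arm.capture("wrist");cv2.imwrite("pics/w0.png",w["color"]);print(w["K"],w["rvec"],w["tvec"])
```

```text
near [0.5545 0.0157 0.062 ]
far [0.8307 0.0518 0.062 ]
left [0.6732 0.1703 0.062 ]
right [ 0.7137 -0.1044  0.062 ]
L [0.5259 0.3711 0.038 ] [0.4074 0.371  0.038 ] [0.4667 0.3711 0.038 ] 0.001
M [0.513  0.3271 0.038 ] [0.3947 0.3266 0.038 ] [0.4539 0.3269 0.038 ] 0.004
R [0.5201 0.2836 0.038 ] [0.4007 0.2843 0.038 ] [0.4604 0.284  0.038 ] -0.006
hull [array([ 0.712, -0.102]), array([0.557, 0.013]), array([0.674, 0.169]), array([0.829, 0.054])]
rack [array([0.433, 0.396]), array([0.494, 0.396]), array([0.49 , 0.259]), array([0.428, 0.259])] [0.46119183 0.32786699 0.018     ]
black [0.4076522  0.11003064 0.03      ]
[262 289] [273 348]
blackbot [0.29307087 0.12642439 0.03      ]
jar_mid [array([ 0.595, -0.046]), array([ 0.637, -0.088]), array([ 0.6  , -0.124]), array([ 0.558, -0.082])]
stone_mid [array([0.617, 0.147]), array([0.626, 0.114]), array([0.534, 0.088]), array([0.524, 0.12 ])]
[[371.64829954   0.         313.26727764]
 [  0.         371.64829954 235.53797868]
 [  0.           0.           1.        ]] [-2.4202758  -1.62240977 -0.21621811] [-0.60012037 -0.02965434  0.39028335]
```

```bash
python3 -m handwheel '[{"linear":[0,0,0],"yaw":-0.0982},{"linear":[0,0,0],"yaw":-0.0982},{"linear":[0,0,0],"yaw":-0.0982},{"linear":[0,0,0],"yaw":-0.0982},{"linear":[-33,-38.6,0],"yaw":0},{"linear":[-33,-38.6,0],"yaw":0},{"linear":[-33,-38.6,20],"yaw":0},{"linear":[-33,-38.6,20],"yaw":0},{"linear":[-33,-38.6,20],"yaw":0},{"linear":[-33,-38.6,30],"yaw":0},{"linear":[-33,-38.6,30],"yaw":0},{"linear":[0,0,0],"yaw":0}]' 26 15
cat >> h.py <<'E'
def fproj(c,P):
    R=cv2.Rodrigues(np.array(c["rvec"],float))[0];q=np.array(P,float).reshape(-1,3)@R.T+np.array(c["tvec"]).ravel();K=np.array(c["K"])
    r=np.linalg.norm(q[:,:2],axis=1);th=np.arctan2(r,q[:,2]);return np.stack([K[0,0]*th*q[:,0]/r+K[0,2],K[1,1]*th*q[:,1]/r+K[1,2]],1)
def fonz(c,uv,z):
    R=cv2.Rodrigues(np.array(c["rvec"],float))[0];t=np.array(c["tvec"]).ravel();K=np.array(c["K"])
    p=np.array([(uv[0]-K[0,2])/K[0,0],(uv[1]-K[1,2])/K[1,1]]);r=np.hypot(*p)
    d=R.T@np.array([*(p/r*np.sin(r)),np.cos(r)]);o=-R.T@t;return o+d*(z-o[2])/d[2]
E
python3 - <<'E'
from h import *
o=arm.get_obs();print(o["tcp_pos"],o["tool_rot"],o["force"])
c=arm.capture("wrist");im=c["color"].copy()
for d in arm.look_for("wrist","shim_a_mid"):print(d)
for y,x in((.371,.4667),(.327,.454),(.284,.460)):
    p=fproj(c,[[x-.06,y,.038],[x+.06,y,.038]]);print(p);cv2.line(im,*[tuple(int(v) for v in q) for q in p],(0,0,255),1)
cv2.imwrite("pics/w1.png",im)
E
```

```text
time: 2.1
tcp_pos: [0.407, 0.3425, 0.1478]
tool_rot: [-0.002, 0.002, 1.0, -0.003]
force: [-1.1, 0.5, -0.3]
gripper_width: 0.0267
finger_force: 0.0
[0.40704671 0.34247286 0.14784359] [-0.00184805  0.00173608  0.99999299 -0.00275648] [-1.10139891  0.48595246 -0.34073035]
{'extent': [232.2, 221.8, 18.6, 79.7], 'score': 0.8}
[[352.73241557 243.51141797]
 [347.00827714 380.39299214]]
[[290.74323236 226.18422953]
 [294.18800168 368.52164748]]
[[231.45128156 234.43947675]
 [243.36981666 372.6886512 ]]
```

View pics/w1.png

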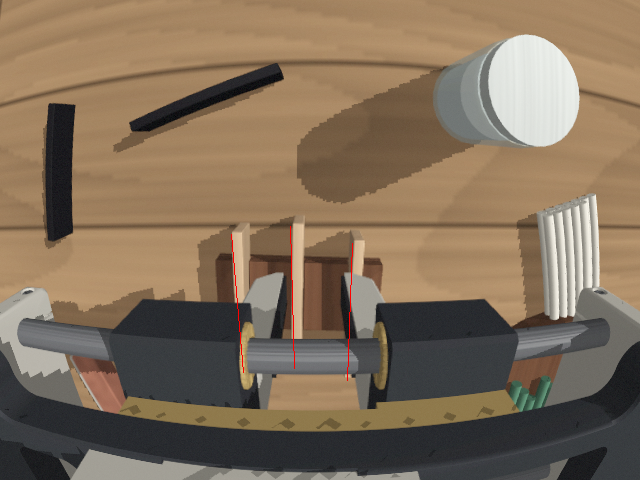

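The fingers straddle the mid and left slats. The slat tops start near pixels (240,225), (299,217) and (357,233), a few pixels right of my predicted lines.

Run:
```python
from h import *
c=arm.capture("wrist");g=c["color"]
for n,p,z in(("R",(240,225),.038),("M",(299,217),.038),("L",(357,233),.038)):print(n,fonz(c,p,z).round(4))
hsv=cv2.cvtColor(g,cv2.COLOR_BGR2HSV)
for v in(240,246,252,258,264):
    row=g[v].astype(int);print(v,[(u,fonz(c,(u,v),.038)[1].round(4)) for u in range(222,375) if np.abs(row[u]-row[u-1]).sum()>60])
```

```text
R [0.3928 0.295  0.038 ]
M [0.3871 0.3377 0.038 ]
L [0.3988 0.3793 0.038 ]
240 [(226, np.float64(0.2838)), (227, np.float64(0.2846)), (237, np.float64(0.2922)), (244, np.float64(0.2974)), (245, np.float64(0.2981)), (286, np.float64(0.3282)), (287, np.float64(0.3289)), (297, np.float64(0.3361)), (346, np.float64(0.3714)), (347, np.float64(0.3722))]
246 [(227, np.float64(0.2843)), (237, np.float64(0.2919)), (244, np.float64(0.2972)), (286, np.float64(0.3281)), (287, np.float64(0.3288)), (297, np.float64(0.3361)), (346, np.float64(0.3715)), (347, np.float64(0.3723)), (357, np.float64(0.3796))]
252 [(227, np.float64(0.284)), (237, np.float64(0.2916)), (245, np.float64(0.2977)), (285, np.float64(0.3273)), (286, np.float64(0.328)), (287, np.float64(0.3287)), (297, np.float64(0.336)), (298, np.float64(0.3367)), (346, np.float64(0.3717)), (347, np.float64(0.3724)), (357, np.float64(0.3797))]
258 [(226, np.float64(0.2829)), (227, np.float64(0.2837)), (228, np.float64(0.2844)), (238, np.float64(0.2921)), (244, np.float64(0.2966)), (245, np.float64(0.2974)), (285, np.float64(0.3271)), (286, np.float64(0.3279)), (287, np.float64(0.3286)), (297, np.float64(0.3359)), (298, np.float64(0.3367)), (342, np.float64(0.3688)), (345, np.float64(0.371)), (346, np.float64(0.3718)), (347, np.float64(0.3725)), (356, np.float64(0.3791)), (357, np.float64(0.3799)), (373, np.float64(0.3918))]
264 [(227, np.float64(0.2833)), (228, np.float64(0.2841)), (238, np.float64(0.2918)), (243, np.float64(0.2956)), (262, np.float64(0.31)), (285, np.float64(0.327)), (286, np.float64(0.3278)), (296, np.float64(0.3351)), (297, np.float64(0.3359)), (298, np.float64(0.3366)), (342, np.float64(0.3689)), (345, np.float64(0.3712)), (346, np.float64(0.3719)), (355, np.float64(0.3786)), (356, np.float64(0.3793))]
```

Run:
```python
import cv2
a=cv2.imread("pics/w1.png")[205:305,215:375];cv2.imwrite("pics/v3.png",cv2.resize(a,None,fx=5,fy=5,interpolation=cv2.INTER_NEAREST))
```

```text
(no output)
```

View pics/v3.png

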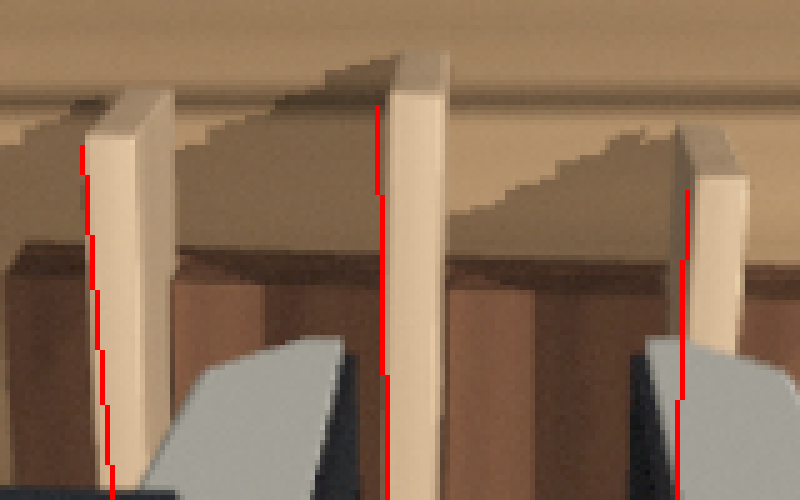

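The crop shows the three top faces clearly, with the wrist camera putting them about 4 mm further left than the top camera did. I'll move over the right slat and check from there.

```bash
python3 -m handwheel '[{"linear":[-26,-28,0],"yaw":0},{"linear":[-26,-28,0],"yaw":0},{"linear":[0,0,0],"yaw":0},{"linear":[0,0,30],"yaw":0},{"linear":[0,0,30],"yaw":0},{"linear":[0,0,8],"yaw":0},{"linear":[0,0,0],"yaw":0},{"linear":[0,0,0],"yaw":0}]' 26 15
python3 - <<'E'
from h import *
c=arm.capture("wrist");o=arm.get_obs();t=o["tcp_pos"];print(t,o["tool_rot"],o["gripper_width"])
print(fproj(c,[[t[0]-.0075,t[1]+s*o["gripper_width"]/2,t[2]-.022] for s in(-1,1)]))
print([fonz(c,(u,250),.038).round(4) for u in (300,320)])
a=c["color"][200:380,220:420];cv2.imwrite("pics/v4.png",cv2.resize(a,None,fx=3.3,fy=3.3,interpolation=cv2.INTER_NEAREST))
E
```

```text
time: 2.92
tcp_pos: [0.4573, 0.2936, 0.0854]
tool_rot: [-0.0, -0.001, 1.0, 0.0]
force: [-0.2, 0.5, 0.7]
gripper_width: 0.0259
finger_force: 0.0
[0.45825363 0.29387006 0.08639043] [ 9.54327482e-04 -1.13416817e-03  9.99998745e-01  5.58898394e-04] 0.025949103478174158
[[284.70027509 282.37432612]
 [338.83648411 282.61502807]]
[array([0.4427, 0.2874, 0.038 ]), array([0.4427, 0.2982, 0.038 ])]
```

View pics/v4.png

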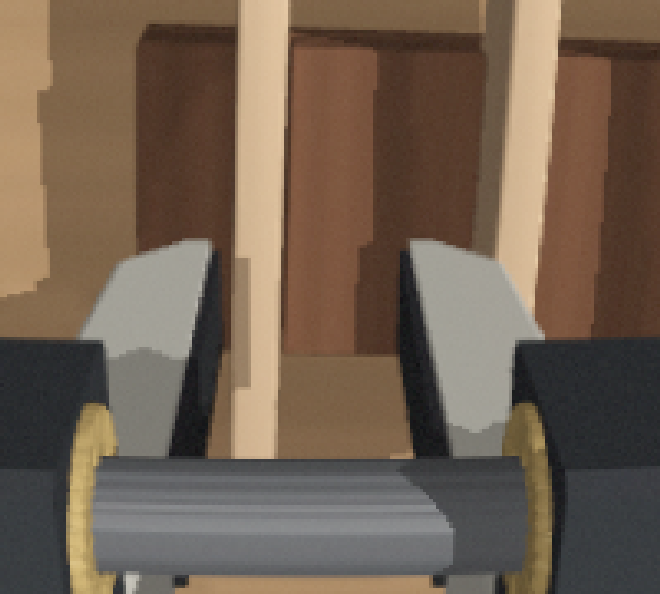

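The slat shows between the fingers, centred about 15 px left of their midpoint. That means moving about 8 mm in -y, then descending.

```bash
python3 -m handwheel '[{"linear":[-1,-8,0],"yaw":0},{"linear":[0,0,0],"yaw":0},{"linear":[0,0,0],"yaw":0},{"linear":[0,0,21],"yaw":0},{"linear":[0,0,21],"yaw":0},{"linear":[0,0,0],"yaw":0},{"linear":[0,0,0],"yaw":0},{"linear":[0,0,0],"yaw":0}]' 26 15
python3 -m handwheel '[{"linear":[0,0,0],"yaw":0},{"linear":[0,0,0],"yaw":0},{"linear":[0,0,0],"yaw":0},{"linear":[0,0,0],"yaw":0}]' 0 12
```

```text
time: 3.63
tcp_pos: [0.4589, 0.2845, 0.043]
tool_rot: [0.0, -0.0, 1.0, 0.0]
force: [0.2, 0.1, 0.3]
gripper_width: 0.0258
finger_force: 0.0
time: 3.97
tcp_pos: [0.4589, 0.2847, 0.0429]
tool_rot: [0.0, -0.0, 1.0, 0.0]
force: [-0.0, 0.4, 1.4]
gripper_width: 0.0078
finger_force: 12.0
```

```bash
python3 -m handwheel '[{"linear":[0,0,-20],"yaw":0},{"linear":[0,0,-25],"yaw":0},{"linear":[3,-30,-5],"yaw":0},{"linear":[3,-30,0],"yaw":0},{"linear":[3,-30,0],"yaw":0},{"linear":[3,-30,0],"yaw":0},{"linear":[3,-30,0],"yaw":0},{"linear":[3,-30,0],"yaw":0},{"linear":[3,-30,0],"yaw":0},{"linear":[2,-30,0],"yaw":0},{"linear":[2,-25,0],"yaw":0},{"linear":[0,0,0],"yaw":0}]' 0 20
python3 -m handwheel '[{"linear":[0,0,0],"yaw":-0.069},{"linear":[0,0,0],"yaw":-0.069},{"linear":[0,0,20],"yaw":0},{"linear":[0,0,15],"yaw":0},{"linear":[0,0,10],"yaw":0},{"linear":[0,0,0],"yaw":0},{"linear":[0,0,0],"yaw":0}]'
```

```text
time: 4.97
tcp_pos: [0.4337, 0.016, 0.0926]
tool_rot: [0.0, 0.001, 1.0, -0.001]
force: [0.3, -0.6, -0.5]
gripper_width: 0.0074
finger_force: 20.0
time: 5.55
tcp_pos: [0.4335, 0.0198, 0.0471]
tool_rot: [-0.001, -0.07, 0.998, 0.0]
force: [0.3, 0.1, 0.7]
gripper_width: 0.0076
finger_force: 20.0
```

```bash
python3 -m handwheel '[{"linear":[0,0,6],"yaw":0},{"linear":[0,0,4],"yaw":0},{"linear":[0,0,0],"yaw":0},{"linear":[0,0,0],"yaw":0}]'
```

```text
time: 5.88
tcp_pos: [0.434, 0.0195, 0.0375]
tool_rot: [-0.0, -0.069, 0.998, 0.0]
force: [-0.8, 0.4, -0.8]
gripper_width: 0.0083
finger_force: 20.0
```

```bash
python3 -m handwheel '[{"linear":[0,0,0],"yaw":0},{"linear":[0,0,0],"yaw":0},{"linear":[0,0,0],"yaw":0},{"linear":[0,0,0],"yaw":0},{"linear":[0,0,0],"yaw":0},{"linear":[0,0,-4],"yaw":0},{"linear":[0,0,-4],"yaw":0},{"linear":[0,-18,0],"yaw":0},{"linear":[0,-16,0],"yaw":0},{"linear":[0,-5,0],"yaw":0},{"linear":[0,0,0],"yaw":0}]' 93 20
python3 -m handwheel '[{"linear":[0,-4,0],"yaw":0},{"linear":[0,-4,0],"yaw":0},{"linear":[0,-4,0],"yaw":0},{"linear":[0,-4,0],"yaw":0},{"linear":[0,-4,0],"yaw":0},{"linear":[0,0,0],"yaw":0},{"linear":[0,0,0],"yaw":0},{"linear":[0,0,0],"yaw":0},{"linear":[0,0,-40],"yaw":0},{"linear":[0,0,0],"yaw":0}]'
python3 - <<'E'
from h import *
c=arm.capture("wrist");print(arm.get_obs()["tcp_pos"],arm.get_obs()["gripper_width"]);cv2.imwrite("pics/w5.png",c["color"]);print(arm.look_for("wrist","shim_a_mid"))
E
```

```text
time: 6.8
tcp_pos: [0.4398, -0.02, 0.0459]
tool_rot: [0.0, -0.069, 0.998, -0.0]
force: [-0.7, 1.1, 0.3]
gripper_width: 0.0763
finger_force: 0.0
time: 7.63
tcp_pos: [0.4449, -0.0393, 0.0904]
tool_rot: [0.003, -0.07, 0.998, -0.001]
force: [1.4, -0.1, 1.6]
gripper_width: 0.093
finger_force: 0.0
[ 0.44477317 -0.03930587  0.08884747] 0.09272572863352861
[]
```

View pics/w5.png

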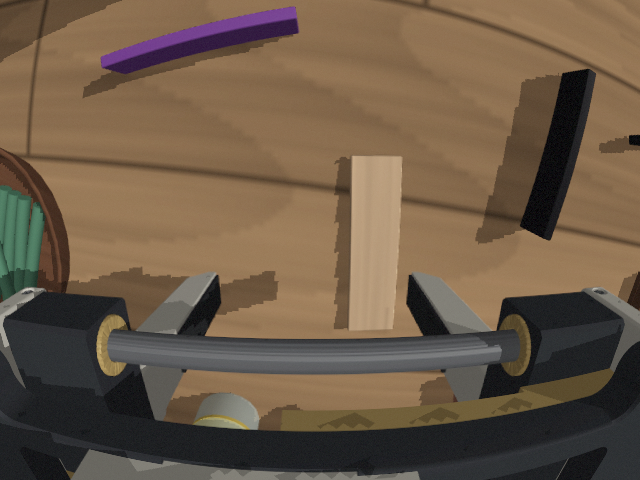

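The slat now lies flat, with corners at about (352,156), (401,157), (393,329) and (349,330).

Run:
```python
from h import *
c=arm.capture("wrist");P=np.array([fonz(c,p,.008) for p in((352,156),(401,157),(393,329),(349,330))])
print(P.round(4),P.mean(0).round(4)); a=(P[2]+P[3]-P[0]-P[1])/2;print(np.linalg.norm(a),np.arctan2(a[1],a[0]),np.linalg.norm(P[1]-P[0]),np.linalg.norm(P[2]-P[3]));print(arm.get_obs()["tcp_pos"])
```

```text
[[ 0.3778 -0.0239  0.008 ]
 [ 0.3734  0.0059  0.008 ]
 [ 0.4887  0.0245  0.008 ]
 [ 0.493  -0.0061  0.008 ]] [4.332e-01 1.000e-04 8.000e-03]
0.11666806245471523 0.15661683227794634 0.030065995709527466 0.03088034492741091
[ 0.44258663 -0.0389019   0.08586932]
```

```bash
python3 -m handwheel '[{"linear":[7,20,0],"yaw":0},{"linear":[7,20,0],"yaw":0},{"linear":[0,0,20],"yaw":0},{"linear":[0,0,20],"yaw":0},{"linear":[0,0,15],"yaw":0},{"linear":[0,0,6],"yaw":0},{"linear":[0,0,0],"yaw":0},{"linear":[0,0,0],"yaw":0}]' 93 12
python3 -m handwheel '[{"linear":[0,0,0],"yaw":0},{"linear":[0,0,0],"yaw":0},{"linear":[0,0,0],"yaw":0},{"linear":[0,0,0],"yaw":0},{"linear":[0,0,0],"yaw":0},{"linear":[0,0,0],"yaw":0},{"linear":[0,0,0],"yaw":0}]' 0 12
python3 - <<'E'
from h import *
c=arm.capture("wrist");cv2.imwrite("pics/w6.png",c["color"]);k=arm.capture("top");cv2.imwrite("pics/t6.png",k["color"])
print(arm.get_obs())
E
```

```text
time: 8.45
tcp_pos: [0.4219, -0.0011, 0.0236]
tool_rot: [-0.001, -0.069, 0.998, 0.0]
force: [-0.3, 0.4, -0.4]
gripper_width: 0.0928
finger_force: 0.0
time: 9.03
tcp_pos: [0.4228, -0.0013, 0.0245]
tool_rot: [0.0, -0.069, 0.998, -0.0]
force: [-0.3, -0.2, 0.1]
gripper_width: 0.0509
finger_force: 0.0
{'time': 9.1333, 'joint_pos': array([-1.24469116e-01, -1.26798687e-01,  2.16490475e+00,  2.09187266e-05,
        1.10339253e+00, -1.83424454e+00]), 'qd': array([-0.00039379,  0.00161135, -0.00036817,  0.00048053, -0.00139848,
        0.0018897 ]), 'tau': array([-3.09348063e-03, -3.51116002e+01, -4.16787100e+01, -3.17826122e-02,
        7.19947368e-02,  1.38529667e-04]), 'tcp_pos': array([ 0.42278425, -0.00129116,  0.02448533]), 'tool_rot': array([ 4.79502238e-05, -6.94289344e-02,  9.97586899e-01,  9.73933382e-08]), 'force': array([ 1.01515427, -0.76771436,  0.7022719 ]), 'moment': array([ 0.05082051,  0.01164727, -0.01181054]), 'finger_force': 0.0, 'gripper_width': 0.042687418662664414}
```

```bash
python3 -m handwheel '[{"linear":[0,0,0],"yaw":0},{"linear":[0,0,0],"yaw":0},{"linear":[0,0,0],"yaw":0},{"linear":[0,-3,-1],"yaw":0},{"linear":[-15,0,0],"yaw":0},{"linear":[-15,0,0],"yaw":0},{"linear":[-15,0,0],"yaw":0},{"linear":[-15,0,0],"yaw":0},{"linear":[0,0,0],"yaw":0},{"linear":[0,0,0],"yaw":0}]' 0 12
python3 - <<'E'
from h import *
s=arm.capture("scene");k=arm.capture("top");w=arm.capture("wrist")
print(arm.get_obs()["tcp_pos"])
a=cv2.resize(s["color"][240:400,190:390],None,fx=2,fy=2,interpolation=cv2.INTER_CUBIC);b=cv2.resize(k["color"][120:280,230:430],None,fx=2,fy=2,interpolation=cv2.INTER_CUBIC)
d=cv2.resize(w["color"],(426,320))[:,:400-26+26]
cv2.imwrite("pics/v6.png",np.vstack([np.hstack([a,b]),]))
for n,c in(("scene",s),("top",k)):print(n,proj(c,[[.5535,.014,.062],[.581,.018,.018]]))
E
```

```text
time: 9.97
tcp_pos: [0.4827, 0.0039, 0.0254]
tool_rot: [-0.0, -0.07, 0.998, 0.0]
force: [0.1, -0.1, 0.4]
gripper_width: 0.0317
finger_force: 12.0
[0.48150066 0.00394469 0.02505825]
scene [[300.79397902 267.84740373]
 [298.60624097 292.0795639 ]]
top [[319.54729974 214.84991086]
 [317.27065742 204.20794471]]
```

View pics/v6.png

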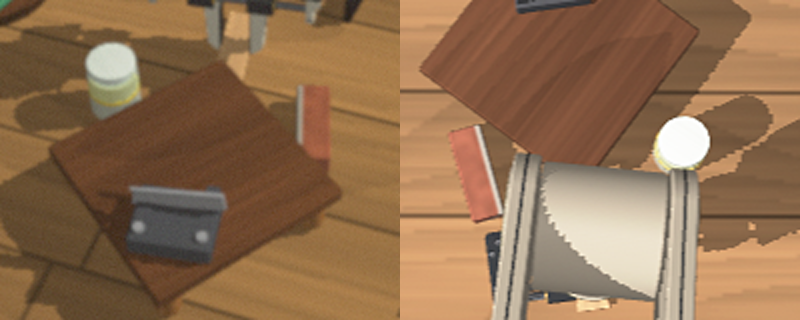

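The stand is undisturbed. The scene camera sees its near corner at about (297.5,271.5), with the slat held at the upper centre.

Run:
```python
from h import *
s=arm.capture("scene");f=lambda u,v:(190+u/2,240+v/2)
for n,p in(("near",(217,62)),("far",(163,304)),("right",(341,193)),("left",(50,150))):print(n,onz(s,f(*p),.062).round(4))
for d in arm.trace("scene","stand")[:1]:
    k=np.argwhere(d["mask"])[:,::-1].astype(np.float32)
    print("hull",[(p,onz(s,p,.062).round(3)[:2]) for p in cv2.approxPolyDP(cv2.convexHull(k),5,True).reshape(-1,2)])
```

```text
near [0.5631 0.0124 0.062 ]
far [0.8349 0.0599 0.062 ]
right [0.679 0.173 0.062]
left [ 0.7173 -0.1001  0.062 ]
hull [(array([359., 337.], dtype=float32), array([0.681, 0.171])), (array([347., 353.], dtype=float32), array([0.721, 0.159])), (array([270., 397.], dtype=float32), array([0.844, 0.061])), (array([214., 314.], dtype=float32), array([ 0.716, -0.103])), (array([301., 271.], dtype=float32), array([0.562, 0.017]))]
```

```bash
python3 -m handwheel '[{"linear":[-12,0,0],"yaw":0},{"linear":[-12,0,0],"yaw":0},{"linear":[-12,0,0],"yaw":0},{"linear":[-12,0,0],"yaw":0},{"linear":[-12,0,0],"yaw":0},{"linear":[-4,0,0],"yaw":0},{"linear":[0,0,0],"yaw":0},{"linear":[0,0,1],"yaw":0},{"linear":[0,0,0],"yaw":0}]' 0 12
python3 -m handwheel '[{"linear":[0,0,0],"yaw":0},{"linear":[0,0,0],"yaw":0},{"linear":[0,0,0],"yaw":0},{"linear":[0,0,0],"yaw":0},{"linear":[0,0,0],"yaw":0},{"linear":[20,0,0],"yaw":0},{"linear":[30,0,-10],"yaw":0},{"linear":[30,0,-30],"yaw":0},{"linear":[30,0,-30],"yaw":0},{"linear":[0,0,0],"yaw":0},{"linear":[0,0,0],"yaw":0}]' 60 12
```

```text
time: 10.97
tcp_pos: [0.5455, 0.0129, 0.0245]
tool_rot: [-0.0, -0.069, 0.998, 0.0]
force: [0.7, 0.2, 0.6]
gripper_width: 0.0318
finger_force: 12.0
time: 11.88
tcp_pos: [0.4396, -0.0026, 0.0965]
tool_rot: [0.004, -0.069, 0.998, -0.001]
force: [-0.2, 1.9, -0.0]
gripper_width: 0.0597
finger_force: 0.0
```

```bash
python3 -m handwheel '[{"linear":[0,0,0],"yaw":0.069},{"linear":[0,0,0],"yaw":0.069},{"linear":[-2,34,0],"yaw":0},{"linear":[-2,34,0],"yaw":0},{"linear":[-2,34,0],"yaw":0},{"linear":[-2,34,0],"yaw":0},{"linear":[-2,34,0],"yaw":0},{"linear":[-2,34,0],"yaw":0},{"linear":[-2,34,0],"yaw":0},{"linear":[0,34,0],"yaw":0},{"linear":[0,34,0],"yaw":0},{"linear":[0,25,0],"yaw":0}]' 26 15
python3 -m handwheel '[{"linear":[0,0,0],"yaw":0},{"linear":[0,0,0],"yaw":0},{"linear":[0,0,0],"yaw":0}]'
python3 - <<'E'
from h import *
t=arm.capture("top");s=arm.capture("scene");o=arm.get_obs();print(o["tcp_pos"],o["tool_rot"])
a=t["color"][160:260,240:400];b=s["color"][230:330,220:380]
cv2.imwrite("pics/v7.png",np.hstack([cv2.resize(x,None,fx=2.5,fy=2.5,interpolation=cv2.INTER_CUBIC) for x in(a,b)]))
E
```

```text
time: 12.88
tcp_pos: [0.4509, 0.3315, 0.0909]
tool_rot: [-0.001, -0.001, 1.0, -0.0]
force: [0.1, -1.2, -0.2]
gripper_width: 0.026
finger_force: 0.0
time: 13.13
tcp_pos: [0.4511, 0.3283, 0.0914]
tool_rot: [-0.001, -0.001, 1.0, -0.001]
force: [0.7, -0.7, 0.1]
gripper_width: 0.0259
finger_force: 0.0
[0.45159013 0.32771741 0.09223494] [-7.52533336e-04 -4.72978146e-05  9.99999533e-01 -6.04122311e-04]
```

View pics/v7.png

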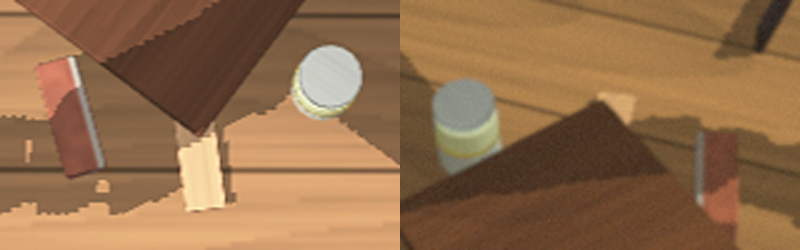

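Slat 1 lies flat on the stand's axis and disappears under the corner; its rear end is at top-camera pixel (322,244). Next I'll grip the middle slat.

```bash
python3 -m handwheel '[{"linear":[0,1,0],"yaw":0},{"linear":[0,0,16],"yaw":0},{"linear":[0,0,16],"yaw":0},{"linear":[0,0,17],"yaw":0},{"linear":[0,0,0],"yaw":0},{"linear":[0,0,0],"yaw":0},{"linear":[0,0,0],"yaw":0}]' 26 15
python3 -m handwheel '[{"linear":[0,0,0],"yaw":0},{"linear":[0,0,0],"yaw":0},{"linear":[0,0,0],"yaw":0},{"linear":[0,0,0],"yaw":0}]' 0 12
```

```text
time: 13.82
tcp_pos: [0.4523, 0.3297, 0.0453]
tool_rot: [0.0, -0.0, 1.0, 0.0]
force: [0.1, -0.2, 0.1]
gripper_width: 0.0262
finger_force: 0.0
time: 14.15
tcp_pos: [0.4524, 0.3297, 0.0452]
tool_rot: [0.001, -0.001, 1.0, -0.0]
force: [0.7, -2.7, 2.9]
gripper_width: 0.008
finger_force: 11.9
```

```bash
python3 -m handwheel '[{"linear":[0,0,-20],"yaw":0},{"linear":[0,0,-30],"yaw":0},{"linear":[3,-32,0],"yaw":0},{"linear":[3,-32,0],"yaw":0},{"linear":[3,-32,0],"yaw":0},{"linear":[3,-32,0],"yaw":0},{"linear":[3,-32,0],"yaw":0},{"linear":[3,-32,0],"yaw":0},{"linear":[3,-32,0],"yaw":0},{"linear":[3,-32,0],"yaw":0},{"linear":[4,-32,0],"yaw":0},{"linear":[0,-25,0],"yaw":0}]' 0 20
python3 -m handwheel '[{"linear":[0,0,0],"yaw":-0.069},{"linear":[0,0,0],"yaw":-0.069},{"linear":[0,0,20],"yaw":0},{"linear":[0,0,15],"yaw":0},{"linear":[0,0,10],"yaw":0},{"linear":[0,0,0],"yaw":0},{"linear":[0,0,0],"yaw":0}]'
```

```text
time: 15.15
tcp_pos: [0.4234, 0.015, 0.0946]
tool_rot: [0.0, -0.0, 1.0, -0.0]
force: [-0.0, 0.1, -0.4]
gripper_width: 0.0082
finger_force: 20.0
time: 15.73
tcp_pos: [0.4236, 0.0169, 0.0492]
tool_rot: [-0.001, -0.07, 0.998, 0.0]
force: [-0.3, -0.3, -0.0]
gripper_width: 0.0078
finger_force: 20.0
```

```bash
python3 -m handwheel '[{"linear":[0,0,6],"yaw":0},{"linear":[0,0,4],"yaw":0},{"linear":[0,0,0],"yaw":0},{"linear":[0,0,0],"yaw":0}]'
python3 -m handwheel '[{"linear":[0,0,0],"yaw":0},{"linear":[0,0,0],"yaw":0},{"linear":[0,0,0],"yaw":0},{"linear":[0,0,0],"yaw":0},{"linear":[0,0,0],"yaw":0},{"linear":[0,0,-4],"yaw":0},{"linear":[0,0,-3],"yaw":0},{"linear":[0,-18,0],"yaw":0},{"linear":[0,-16,0],"yaw":0},{"linear":[0,-5,0],"yaw":0},{"linear":[0,0,0],"yaw":0}]' 93 20
python3 -m handwheel '[{"linear":[0,-4,0],"yaw":0},{"linear":[0,-4,0],"yaw":0},{"linear":[0,-4,0],"yaw":0},{"linear":[0,-4,0],"yaw":0},{"linear":[0,-4,0],"yaw":0},{"linear":[0,0,0],"yaw":0},{"linear":[0,0,0],"yaw":0},{"linear":[0,0,0],"yaw":0},{"linear":[0,0,-40],"yaw":0},{"linear":[0,0,0],"yaw":0}]'
python3 - <<'E'
from h import *
c=arm.capture("wrist");c=arm.capture("wrist");print(arm.get_obs()["tcp_pos"],arm.get_obs()["gripper_width"]);cv2.imwrite("pics/w8.png",c["color"])
E
```

```text
time: 16.07
tcp_pos: [0.4242, 0.0169, 0.0395]
tool_rot: [0.0, -0.069, 0.998, 0.0]
force: [0.8, -0.9, -0.1]
gripper_width: 0.0078
finger_force: 20.0
time: 16.98
tcp_pos: [0.4299, -0.0226, 0.0468]
tool_rot: [0.0, -0.069, 0.998, -0.0]
force: [0.2, 0.9, -0.5]
gripper_width: 0.0769
finger_force: 0.0
time: 17.82
tcp_pos: [0.4349, -0.042, 0.0913]
tool_rot: [0.003, -0.07, 0.998, -0.001]
force: [1.0, -0.7, 1.2]
gripper_width: 0.0929
finger_force: 0.0
[ 0.43371693 -0.0417686   0.08806108] 0.09324198983658784
```

View pics/w8.png

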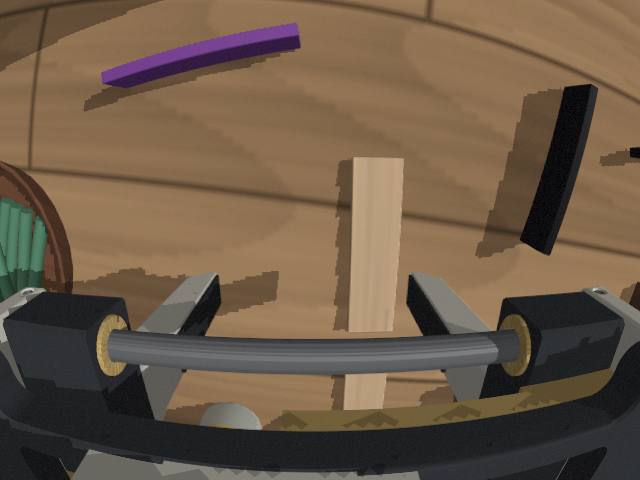

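Slat 2 lies flat in line behind slat 1, with corners at about (353,157), (403,158), (393,331) and (349,331).

```bash
python3 -m handwheel '[{"linear":[7,20,0],"yaw":0},{"linear":[7,20,0],"yaw":0},{"linear":[0,0,20],"yaw":0},{"linear":[0,0,20],"yaw":0},{"linear":[0,0,15],"yaw":0},{"linear":[0,0,7],"yaw":0},{"linear":[0,0,0],"yaw":0},{"linear":[0,0,0],"yaw":0}]' 60 12
python3 -m handwheel '[{"linear":[0,0,0],"yaw":0},{"linear":[0,0,0],"yaw":0},{"linear":[0,0,0],"yaw":0},{"linear":[0,0,0],"yaw":0},{"linear":[0,0,0],"yaw":0},{"linear":[0,0,0],"yaw":0},{"linear":[0,0,0],"yaw":0}]' 0 20
```

```text
time: 18.58
tcp_pos: [0.4122, -0.0038, 0.0237]
tool_rot: [-0.001, -0.069, 0.998, 0.0]
force: [0.1, 0.7, -0.8]
gripper_width: 0.0603
finger_force: 0.0
time: 19.17
tcp_pos: [0.4129, -0.004, 0.0245]
tool_rot: [0.0, -0.069, 0.998, -0.0]
force: [-0.1, -0.4, 1.0]
gripper_width: 0.0317
finger_force: 20.0
```

```bash
python3 -m handwheel '[{"linear":[0,-2,-6],"yaw":0},{"linear":[0,0,-5],"yaw":0},{"linear":[-16,0,0],"yaw":0},{"linear":[-16,0,0],"yaw":0},{"linear":[-16,0,0],"yaw":0},{"linear":[-16,0,0],"yaw":0},{"linear":[-11,0,0],"yaw":0},{"linear":[0,0,0],"yaw":0},{"linear":[0,0,2],"yaw":0},{"linear":[0,0,0],"yaw":0},{"linear":[0,0,0],"yaw":0}]' 0 20
python3 - <<'E'
from h import *
s=arm.capture("scene");o=arm.get_obs();print(o["tcp_pos"],o["force"],o["gripper_width"])
E
```

```text
time: 20.08
tcp_pos: [0.4863, 0.0044, 0.0331]
tool_rot: [-0.001, -0.069, 0.998, 0.0]
force: [0.3, 1.0, -0.2]
gripper_width: 0.0318
finger_force: 20.0
[0.48649246 0.00441585 0.03316306] [-0.2723979  -0.49858709 -0.50110625] 0.03129649889023822
```

```bash
python3 -m handwheel '[{"linear":[-8,0,0],"yaw":0},{"linear":[-8,0,0],"yaw":0},{"linear":[-8,0,0],"yaw":0},{"linear":[0,0,0],"yaw":0}]'
python3 -m handwheel '[{"linear":[-8,0,0],"yaw":0},{"linear":[-8,0,0],"yaw":0},{"linear":[-8,0,0],"yaw":0},{"linear":[-8,0,0],"yaw":0},{"linear":[-2,0,0],"yaw":0},{"linear":[0,0,0],"yaw":0},{"linear":[0,0,0],"yaw":0}]'
```

```text
time: 20.47
tcp_pos: [0.5133, 0.0079, 0.034]
tool_rot: [0.001, -0.069, 0.998, -0.0]
force: [-0.2, 0.3, -0.4]
gripper_width: 0.0317
finger_force: 20.0
time: 21.05
tcp_pos: [0.5447, 0.0125, 0.0332]
tool_rot: [-0.0, -0.069, 0.998, 0.0]
force: [0.2, 0.2, -0.4]
gripper_width: 0.0319
finger_force: 20.0
```

```bash
python3 -m handwheel '[{"linear":[0,0,0],"yaw":0},{"linear":[0,0,0],"yaw":0},{"linear":[0,0,0],"yaw":0},{"linear":[0,0,0],"yaw":0},{"linear":[0,0,0],"yaw":0},{"linear":[20,0,0],"yaw":0},{"linear":[30,0,-10],"yaw":0},{"linear":[40,0,-30],"yaw":0},{"linear":[40,0,-35],"yaw":0},{"linear":[40,0,-35],"yaw":0},{"linear":[0,0,0],"yaw":0},{"linear":[0,0,0],"yaw":0}]' 60 12
python3 -m handwheel '[{"linear":[0,-30,-20],"yaw":0},{"linear":[0,-40,-20],"yaw":0},{"linear":[0,-40,0],"yaw":0},{"linear":[0,-40,0],"yaw":0},{"linear":[0,0,0],"yaw":0},{"linear":[0,0,0],"yaw":0}]' 0 12
python3 - <<'E'
from h import *
t=arm.capture("top");s=arm.capture("scene");o=arm.get_obs();print(o["tcp_pos"],o["tool_rot"])
a=t["color"][160:260,240:400];b=s["color"][230:330,220:380]
cv2.imwrite("pics/v9.png",np.hstack([cv2.resize(x,None,fx=2.5,fy=2.5,interpolation=cv2.INTER_CUBIC) for x in(a,b)]))
f=lambda u,v:(240+u/2.5,160+v/2.5)
print(onz(t,f(197,132),.062))
E
```

```text
time: 22.05
tcp_pos: [0.4017, -0.0082, 0.1265]
tool_rot: [0.004, -0.069, 0.998, -0.001]
force: [-0.1, -0.2, -0.8]
gripper_width: 0.0602
finger_force: 0.0
time: 22.55
tcp_pos: [0.4203, -0.1551, 0.1599]
tool_rot: [-0.002, -0.068, 0.998, 0.001]
force: [-1.5, 0.2, -0.4]
gripper_width: 0.0249
finger_force: 0.0
[ 0.42010316 -0.15291306  0.16002717] [-0.00149518 -0.06914654  0.99760472  0.00115693]
[0.55754545 0.01547156 0.062     ]
```

View pics/v9.png

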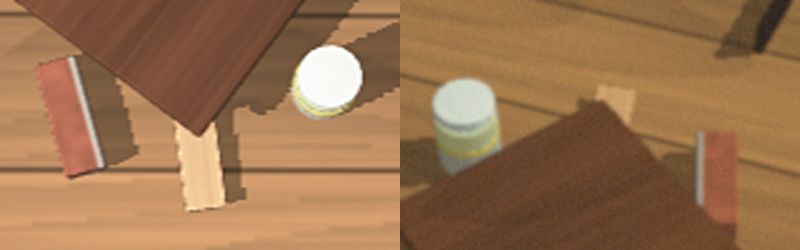

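Both slats are stacked and aligned under the corner, and the stand, jar and stone are unmoved. Next is the press.

```bash
python3 -m handwheel '[{"linear":[-24,18.5,0],"yaw":0},{"linear":[-24,18.5,0],"yaw":0},{"linear":[-24,18.5,0],"yaw":0},{"linear":[-24,18.5,0],"yaw":0},{"linear":[-24,18.5,0],"yaw":0},{"linear":[-24,18.5,0],"yaw":0},{"linear":[-24,18.5,0],"yaw":0},{"linear":[-20,18,0],"yaw":0},{"linear":[0,0,30],"yaw":0},{"linear":[0,0,30],"yaw":0},{"linear":[0,0,0],"yaw":0},{"linear":[0,0,0],"yaw":0}]' 0 12
```

```text
time: 23.65
tcp_pos: [0.5837, 0.0203, 0.0992]
tool_rot: [-0.003, -0.071, 0.998, 0.0]
force: [-0.1, -1.2, 0.5]
gripper_width: 0.0002
finger_force: 0.0
```

```bash
python3 -m handwheel '[{"linear":[0,0,5],"yaw":0},{"linear":[0,0,5],"yaw":0},{"linear":[0,0,2],"yaw":0},{"linear":[0,0,2],"yaw":0},{"linear":[0,0,0],"yaw":0},{"linear":[0,0,0],"yaw":0}]'
```

```text
time: 24.15
tcp_pos: [0.5866, 0.0183, 0.0883]
tool_rot: [0.0, -0.069, 0.998, -0.0]
force: [0.8, -0.2, -0.3]
gripper_width: 0.0005
finger_force: 0.0
```

```bash
python3 -m handwheel '[{"linear":[0,0,2],"yaw":0},{"linear":[0,0,1.5],"yaw":0},{"linear":[0,0,1],"yaw":0},{"linear":[0,0,0],"yaw":0},{"linear":[0,0,0],"yaw":0}]'
```

```text
time: 24.57
tcp_pos: [0.5864, 0.0185, 0.0836]
tool_rot: [-0.0, -0.069, 0.998, -0.0]
force: [-3.3, -0.6, 4.7]
gripper_width: 0.0008
finger_force: 2.0
```

```bash
python3 -m handwheel '[{"linear":[0,0,1],"yaw":0},{"linear":[0,0,1],"yaw":0},{"linear":[0,0,0],"yaw":0},{"linear":[0,0,0],"yaw":0}]'
```

```text
time: 24.9
tcp_pos: [0.5862, 0.0184, 0.0822]
tool_rot: [-0.0, -0.069, 0.998, -0.0]
force: [-6.3, -0.5, 9.1]
gripper_width: 0.0003
finger_force: 4.7
```

```bash
python3 -m handwheel '[{"linear":[1,0,1],"yaw":0},{"linear":[0,0,0.5],"yaw":0},{"linear":[0,0,0],"yaw":0},{"linear":[0,0,0],"yaw":0},{"linear":[0,0,0],"yaw":0},{"linear":[0,0,0],"yaw":0},{"linear":[0,0,0],"yaw":0},{"linear":[0,0,0],"yaw":0}]'
python3 -m handwheel '[{"linear":[0,0,0],"yaw":0}]'
```

```text
time: 25.57
tcp_pos: [0.5861, 0.0184, 0.082]
tool_rot: [0.001, -0.069, 0.998, -0.0]
force: [-7.3, 0.4, 15.8]
gripper_width: 0.0005
finger_force: 7.8
time: 25.65
tcp_pos: [0.5861, 0.0184, 0.082]
tool_rot: [0.001, -0.069, 0.998, -0.0]
force: [-6.4, -0.6, 15.7]
gripper_width: 0.0006
finger_force: 7.8
```

```bash
python3 -m handwheel '[{"linear":[0,0,0],"yaw":0},{"linear":[0,0,0],"yaw":0},{"linear":[0,0,-3],"yaw":0},{"linear":[0,0,-5],"yaw":0},{"linear":[0,0,-20],"yaw":0},{"linear":[0,0,-30],"yaw":0},{"linear":[35,-10,-20],"yaw":0},{"linear":[35,-20,0],"yaw":0},{"linear":[35,-30,0],"yaw":0},{"linear":[35,-40,0],"yaw":0},{"linear":[0,-40,0],"yaw":0},{"linear":[0,0,0],"yaw":0}]'
python3 -m handwheel '[{"linear":[0,0,0],"yaw":0},{"linear":[0,0,0],"yaw":0},{"linear":[0,0,0],"yaw":0},{"linear":[0,0,0],"yaw":0}]'
python3 - <<'E'
from h import *
t=arm.capture("top");s=arm.capture("scene")
a=t["color"][70:310,100:400];b=s["color"][230:410,190:500]
cv2.imwrite("pics/v10.png",np.hstack([cv2.resize(x,(400,int(400*x.shape[0]/x.shape[1])),interpolation=cv2.INTER_CUBIC)[:230] for x in(a,b)]))
o=cv2.imread("pics/top0.png").astype(int);d=np.abs(t["color"].astype(int)-o).sum(2)
print("board diff",d[100:200,260:360].mean())
for q in("stand","jar_mid","stone_mid","bundle_mid"):print(q,[r["extent"] for r in arm.look_for("top",q)][:1])
E
```

```text
time: 26.65
tcp_pos: [0.4742, -0.132, 0.1581]
tool_rot: [0.0, -0.067, 0.998, -0.001]
force: [1.1, -0.9, 0.3]
gripper_width: 0.0004
finger_force: 0.0
time: 26.98
tcp_pos: [0.4756, -0.1255, 0.1577]
tool_rot: [-0.0, -0.07, 0.998, 0.0]
force: [-0.2, -0.2, 0.1]
gripper_width: 0.0006
finger_force: 0.0
board diff 25.0743
stand [[242.6, 77.2, 134.9, 136.6]]
jar_mid [[355.5, 177.0, 30.8, 29.9]]
stone_mid [[254.1, 183.9, 24.6, 46.0]]
bundle_mid [[167.5, 104.4, 26.3, 56.1]]
```

View pics/v10.png

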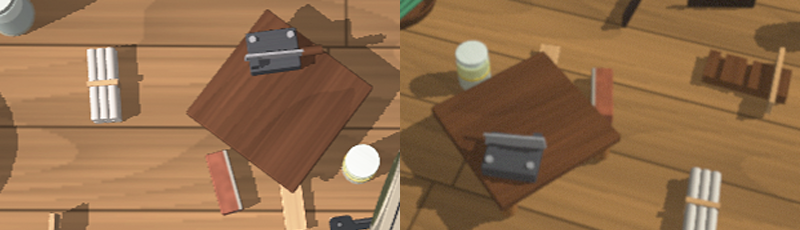

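The slats are in place under the corner, the third is still in its slot, everything else is where it was, and the arm is clear. I'm handing the job in.

```bash
python3 -c "from bench import arm;print(arm.close_job())"
```

```text
the job is handed in; nothing more can be done
None
```

I slid two slats under the short foot, one on top of the other, pressed the corner with about 15 N, let go, and handed the job in at about 27 s; the last pictures show the stand in place, but no verdict was returned.

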